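Open and lock the wide dust gate

TASK

Open the dust gate with the wide port and lock it open: with the fingertips, push its knob along the slot away from the robot up to the corner, then sideways to the end of the short leg, and come away. Push gently and do not pinch the knob; leave the gate with the narrow port as it is, and leave everything else on the bench in its place.

Things in the scene. Friction and masses are not known exactly. Their poses are not given: they have to be found in the camera images.
- wide_gate: the wide dust gate, fixed to the bench: plywood box 220 (x) x 190 (y) x 56 mm high, with a round port 70 mm across in its cover (6 mm high metal collar) and an L-shaped slot 16 mm wide for the knob's pin. Origin: centre of its underside, z up, x along the slot's long leg, away from the robot. Seen from the robot the slot lies to the right of the port
- wide_port (a point): centre of the wide gate's port, at the cover's top face
- wide_start (a point): near end of the long leg of the wide gate's slot, at the cover's top face: where the knob's axis is with both joints at 0. Gate x = -45, y = -50 mm
- wide_corner (a point): corner of the wide gate's slot, at the cover's top face: the knob's axis with the blade joint at 0.085. 85 mm from the start in gate +x
- wide_end (a point): end of the short leg of the wide gate's slot, at the cover's top face: the knob's axis when locked. 54 mm from the corner in gate +y (to the left, seen from the robot)
- wide_blade (a joint): travel of the wide gate's blade and knob along the long leg: 0 at the near end (shut), 0.085 m at the corner (open); starts at 0 to 0.02. It slides stiffly, about 2 N, and stays where it is left
- wide_pin (a joint): travel of the wide gate's knob along the short leg: 0 in the long leg, 0.054 m at the end of the short leg (locked); the pin is 10 mm thick and has up to 6 mm of play across either leg, so it turns the corner only when wide_blade is above about 0.080. About 2 N, stays where it is left
- wide_knob: the wide gate's upright black knob, a cylinder 22 mm across and 40 mm tall, on a pin in the slot. Origin at the centre of its underside, 2 mm above the cover (58 mm above the bench); the knob cannot turn or be lifted
- narrow_gate: the narrow dust gate, fixed to the bench: plywood box 220 (x) x 190 (y) x 56 mm high, with a round port 40 mm across in its cover (6 mm high metal collar) and an L-shaped slot 16 mm wide for the knob's pin. Origin: centre of its underside, z up, x along the slot's long leg, away from the robot. Seen from the robot the slot lies to the left of the port
- narrow_port (a point): centre of the narrow gate's port, at the cover's top face
- narrow_start (a point): near end of the long leg of the narrow gate's slot, at the cover's top face: where the knob's axis is with both joints at 0. Gate x = -45, y = 50 mm
- narrow_corner (a point): corner of the narrow gate's slot, at the cover's top face: the knob's axis with the blade joint at 0.085. 85 mm from the start in gate +x
- narrow_end (a point): end of the short leg of the narrow gate's slot, at the cover's top face: the knob's axis when locked. 54 mm from the corner in gate -y (to the right, seen from the robot)
- narrow_blade (a joint): travel of the narrow gate's blade and knob along the long leg: 0 at the near end (shut), 0.085 m at the corner (open)
- narrow_pin (a joint): travel of the narrow gate's knob along the short leg: 0 in the long leg, 0.054 m at the end of the short leg (locked)
- narrow_knob: the narrow gate's upright black knob, a cylinder 22 mm across and 40 mm tall, on a pin in the slot. Origin at the centre of its underside, 2 mm above the cover (58 mm above the bench); the knob cannot turn or be lifted
- offcut: dark wood offcut, 45 x 35 x 22 mm, lying on the narrow gate's cover; leave it alone
- disc: wooden disc, 40 mm across, 18 mm thick, lying on the wide gate's cover; leave it alone
- jar: small screw jar, 42 mm across, 65 mm tall, standing between the gates; leave it alone
- glue: glue bottle, 56 mm across, 170 mm tall, standing beyond the gates; leave it alone
- hammer: hammer lying to the left; leave it alone
- driver: screwdriver lying to the right; leave it alone
- brush: brush lying between the robot and the gates, on the left; leave it alone
- block: wooden block, 90 x 45 x 30 mm, lying between the robot and the gates, on the right; leave it alone

How it is judged:
By the outcome, as a careful person would: the job done as asked, in the order asked, and still so for the second after the job is handed in, with the robot touching nothing.
It also fails if it takes over 48 s, if anything falls off the work surface, if the arm or the gripper's body presses on something with over 40 N, if the wrist force passes 120 N, or if a joint passes its speed limit or range.

ROBOT

A 6-joint arm with a two-finger parallel gripper is mounted at the origin on the work surface. World frame = base frame: x ahead of the robot, y to its left, z up, the work surface at z = 0. Lengths are in m, angles in rad, forces in N, time in s.
With the tool pointing down it reaches from about 0.35 to 0.725 m from the base axis. Payload 6 kg.
Tool frame: the origin (TCP) lies midway between the tips of the shut fingers; the grasp point (between the pads) lies 19 mm behind it; x points along the fingers, y is the direction in which the jaws open and shut, and the axes are right-handed (so a half turn about x gives the same grasp; the last joint's range is limited). The gripper opens to 85 mm and grips with 20 to 120 N. Pads are 22 mm wide; open, the fingers measure 114 mm over their backs; the gripper's body (76 mm by 85 mm) begins 54 mm behind the grasp point. The pads swing forward as they close: fully open they stand 13 mm farther back than shut.
Start: joints at [-0.775, 0.04, 0.085, 0, -1.615, -0.334], TCP at [0.267, -0.537, 0.231] pointing down, gripper open.
Joint ranges: [-2.56, 2.56], [-1.29, 2.01], [-1.08, 1.49], [-3.29, 1.98], [-2.81, -0.18], [-2.99, 2.99]. Speed limits (rad/s): [2.57, 2.57, 3.01, 3.14, 3.14, 3.14].

INTERFACE

Orientations are given as a unit quaternion [x, y, z, w].
In Python, from station import read_state, imaging, robot gives the robot as it stands.
- The arm moves only by the shell command python3 -m creep 'ROWS' [FORCE]. ROWS is JSON, a list of rows, each an object with "dp": the shift along the tool's x, y, z in mm, a list of three; "rotation": the turn, a rotation vector about the tool's x, y, z in rad, a list of three; "jaw": the opening, from 0 (shut) to 1 (fully open). In form: [{"dp": [x, y, z], "rotation": [wx, wy, wz], "jaw": jaw}, ...]. A call has 1 to 20 rows; each row shifts and turns the commanded pose from where the row before left it, along the tool's axes as they then stand; what a row does not reach is not made up. A row lasts 1/12 s, in which the tool goes at most 41.7 mm and 7.16 degrees, less where a joint would pass 70% of its speed; a pose out of reach is approached as far as the arm can. A call with a gripper value outside its range is refused whole. The fingers move at their own pace and stop on an object; FORCE is the grip in N (left out, the last holds). Time passes only in rows, so rows that do not move let the fingers close. It gives the time, the measured TCP pose, the force and the opening at its end, in the units of the state.
- read_state(): the state, without advancing time (a new reading comes with each control period).
- imaging.grab_frame(name): name is "side" or "top" or "wrist"; returns the picture (400x640x3 uint8, red, green, blue); there is no depth.
- imaging.camera_params(name): a dict with "intrinsics" (3x3 intrinsics, pixels), "k1" (the pictures are not rectified: a ray, as slopes to the right and down, at radius r is drawn at 1 + k1 r^2 times it, then the intrinsics apply), "view" (4x4, takes a point from world to camera coordinates). Camera axes: x right, y down, z forward; pixel columns grow to the right and rows downward; lengths in m; the calibration is good to about 2 mm. A picture is of the moment at which its call begins: read the wrist's pose just before it. camera_params takes no time and is no camera call; for the wrist camera it gives the pose at the moment of the call.
- robot.job_done(): hands the job in, once; it reports no verdict.
The state is a dict: "time_s": time; "q": joint angles; "qd": joint speeds; "joint_efforts": joint torques, N m; "eef_pos": TCP position; "ee_rot": TCP orientation; "ft_force": force on the tool from outside, world axes, zero at the start; "ft_torque": the same for the moment, N m; "opening": finger opening in m.
Only numpy, scipy, OpenCV 4.12 (cv2) and the standard library are available. Lean on these libraries where they do the work, as an engineer would, in place of code of your own. Each camera call takes 0.05 s, during which the arm holds its last target. There are 200 camera calls.

## Working session

There is one attempt and no reset: what is moved stays moved. The work goes in short steps, Python scripts to look and compute and a shell command to move; the robot and the scene stay as the last step left them, time stands still between calls to the robot, and variables do not carry over. Pictures are saved under pics/ and viewed, about 8 in all and at most 12, crops included, and the job is handed in when it is done.

```bash
mkdir -p pics; ls; python3 - <<'E'
from station import read_state, imaging, robot
import cv2
s=read_state(); print(s)
for n in("top","side"):
    cv2.imwrite(f"pics/{n}0.png",imaging.grab_frame(n)[:,:,::-1]); print(n,imaging.camera_params(n))
E
```

```text
pics
{'time_s': 0.0, 'q': array([-7.75279936e-01,  4.08539053e-02,  8.38194861e-02, -5.04394212e-04,
       -1.61550362e+00, -3.33698679e-01]), 'qd': array([-1.48386769e-03, -2.09488811e-03,  1.58910623e-03,  9.21664544e-04,
        6.39918280e-05,  8.17156951e-04]), 'joint_efforts': array([ 5.45599687e-04, -3.68197417e+01,  3.47416306e+01,  6.93237171e+00,
       -5.37085638e-03,  1.75168526e-05]), 'eef_pos': array([ 0.26728613, -0.53680984,  0.2302518 ]), 'ee_rot': array([-0.16122211,  0.68851623,  0.16245321,  0.68815825]), 'ft_force': array([ 0.65081864, -0.02726004, -0.23977396]), 'ft_torque': array([ 0.01072071, -0.02153204,  0.03050455]), 'opening': 0.0852574709381141}
top {'intrinsics': array([[396.06490936,   0.        , 316.8337692 ],
       [  0.        , 396.06490936, 199.76759467],
       [  0.        ,   0.        ,   1.        ]]), 'k1': -0.055017950418294936, 'view': array([[-0.00165366, -0.99994181,  0.01066037, -0.01715139],
       [-0.99914363,  0.00121142, -0.04135862,  0.55449465],
       [ 0.0413433 , -0.01071963, -0.99908749,  1.15901935],
       [ 0.        ,  0.        ,  0.        ,  1.        ]])}
side {'intrinsics': array([[510.21786978,   0.        , 314.11501326],
       [  0.        , 510.21786978, 202.41492514],
       [  0.        ,   0.        ,   1.        ]]), 'k1': -0.04712433901315429, 'view': array([[-0.75029976, -0.66098167, -0.01238934,  0.41467326],
       [-0.32388675,  0.38386166, -0.864724  ,  0.24127238],
       [ 0.57632251, -0.64478947, -0.50209452,  1.11825521],
       [ 0.        ,  0.        ,  0.        ,  1.        ]])}
```

View pics/top0.png

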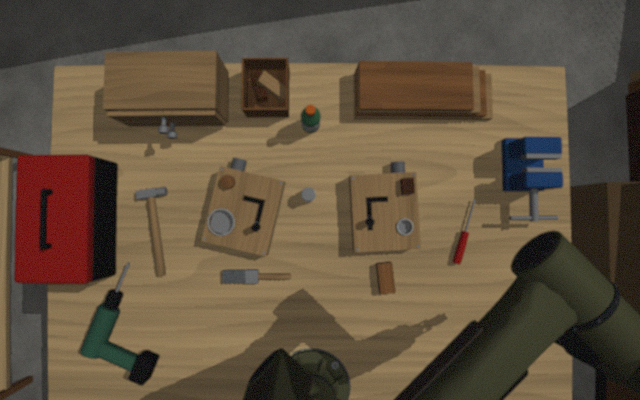

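View pics/side0.png

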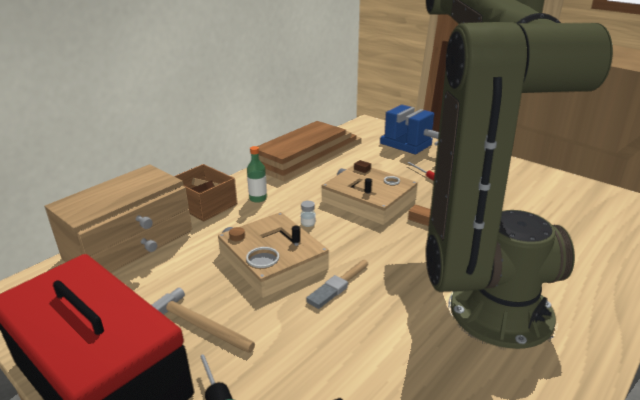

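Top view: the wide gate is the left one (port ~(221,222), knob ~(256,226), slot corner ~(262,200), slot end ~(245,197)). The side view agrees, with the knob at (296,234). The narrow gate is on the right, and the jar sits between the two at (307,196).

```bash
cat > h.py <<'E'
import numpy as np, cv2
from station import imaging
def undist(c,px):
    K=c["intrinsics"]; d=np.array([c["k1"],0,0,0,0.])
    return cv2.undistortPoints(np.array(px,float).reshape(-1,1,2),K,d)[:,0]
def ray(c,px):
    V=c["view"]; R=V[:3,:3]; o=-R.T@V[:3,3]
    n=undist(c,px); return o,np.c_[n,np.ones(len(n))]@R
def onplane(c,px,z):
    o,d=ray(c,px); return o+d*((z-o[2])/d[:,2])[:,None]
def proj(c,P):
    V=c["view"]; 
    return cv2.projectPoints(np.array(P,float).reshape(-1,1,3),cv2.Rodrigues(V[:3,:3])[0],V[:3,3],c["intrinsics"],np.array([c["k1"],0,0,0,0.]))[0][:,0]
E
python3 - <<'E'
from h import *
ims={}
for n,roi in(("top",(195,160,100,100)),("side",(210,205,130,100))):
    c=imaging.camera_params(n); im=cv2.imread(f"pics/{n}0.png"); x,y,w,h=roi
    cr=im[y:y+h,x:x+w]; hsv=cv2.cvtColor(cr,cv2.COLOR_BGR2HSV)
    for nm,m in(("dark",hsv[...,2]<70),("grey",(hsv[...,1]<60)&(hsv[...,2]>80))):
        k,l,st,ce=cv2.connectedComponentsWithStats(m.astype(np.uint8))
        for i in range(1,k):
            if st[i,4]>8: print(n,nm,st[i,:2]+[x,y],st[i,2:],(ce[i]+[x,y]).round(1),"z56",onplane(c,[ce[i]+[x,y]],.056)[0].round(4))
    ims[n]=cv2.resize(cr,None,fx=4,fy=4,interpolation=cv2.INTER_CUBIC)
a,b=ims["top"],ims["side"]
cv2.imwrite("pics/c_top.png",cv2.resize(a,None,fx=1.4,fy=1.4)); cv2.imwrite("pics/c_side.png",b)
E
```

```text
top dark [231 160] [ 4  8 24] [232.5 163.8] z56 [0.6558 0.2231 0.056 ]
top dark [243 196] [ 21  36 240] [255.7 211. ] z56 [0.5208 0.1562 0.056 ]
top grey [233 160] [13 11 65] [239.1 164.6] z56 [0.6533 0.2042 0.056 ]
top grey [207 208] [ 28  28 566] [220.  222.3] z56 [0.4889 0.2574 0.056 ]
side dark [280 226] [ 20  18 159] [293.7 234.5] z56 [0.5028 0.1339 0.056 ]
side grey [300 205] [ 16  22 297] [307.7 215.4] z56 [0.5376 0.0423 0.056 ]
side grey [223 227] [ 9  5 27] [226.9 228.8] z56 [0.6532 0.227  0.056 ]
side grey [294 243] [ 5  3 12] [296.2 243.9] z56 [0.4695 0.1603 0.056 ]
side grey [246 247] [ 33  21 478] [262.2 257.7] z56 [0.4918 0.2544 0.056 ]
side grey [306 275] [ 34  30 536] [324.9 291.1] z56 [0.3    0.2504 0.056 ]
```

View pics/c_top.png

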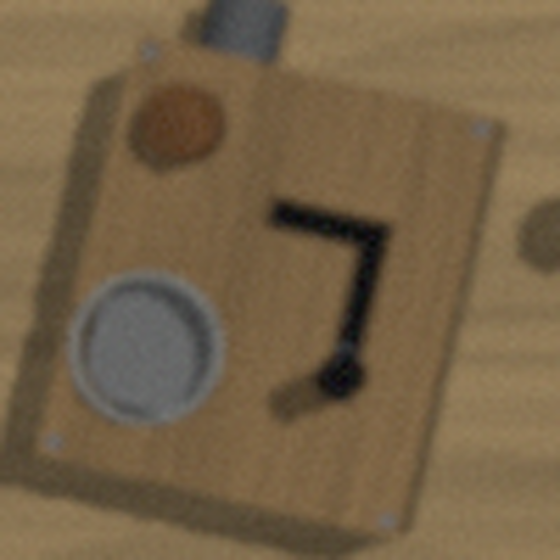

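View pics/c_side.png

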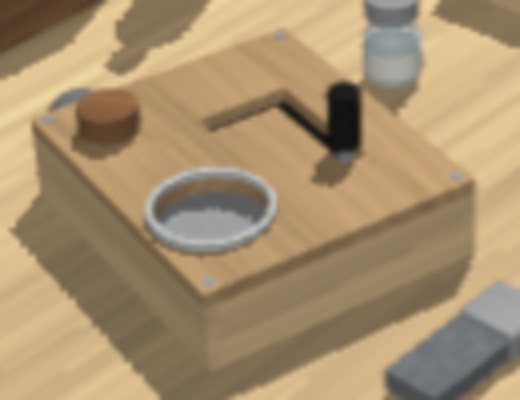

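The crops show the wide gate clearly. The four cover screws are at crop (151,51), (481,128), (387,520) and (53,440). The slot corner is at (375,230), the slot end at (275,213), and the knob is near the slot's near end. The disc is at (178,125), to the left of and beyond the slot end.

```bash
python3 - <<'E'
from h import *
ct=imaging.camera_params("top"); cs=imaging.camera_params("side")
f=lambda P,s,o:(np.array(P,float)+.5)/s-.5+np.array(o)
t=f([(151,51),(481,128),(387,520),(53,440)],5.6,(195,160))  # FL FR NR NL
s=f([(47,119),(281,36),(457,176),(208,283)],4,(210,205))
def gate(W,nm):
    c=W.mean(0); d=(W[0]+W[1]-W[2]-W[3]); e=W[0]+W[3]-W[1]-W[2]
    y1=np.arctan2(d[1],d[0]); y2=np.arctan2(-e[0],e[1])
    print(nm,"centre",c.round(4),"yaw",np.degrees([y1,y2]).round(2),"size",np.linalg.norm(d)/2,np.linalg.norm(e)/2); return c,(y1+y2)/2
Wt=onplane(ct,t,.056);Ws=onplane(cs,s,.056)
a=gate(Wt,"top");b=gate(Ws,"side")
c=(a[0]+b[0])/2;y=(a[1]+b[1])/2
R=np.array([[np.cos(y),-np.sin(y)],[np.sin(y),np.cos(y)]])
g=lambda p:np.r_[c[:2]+R@p,.056]
for n,p in dict(start=(-45,-50),corner=(40,-50),end=(40,4)).items():
    P=g(np.array(p)/1e3); print(n,P.round(4),"top crop",((proj(ct,P)[0]-[195,160])*5.6+2.3).round(),"side crop",((proj(cs,P)[0]-[210,205])*4+1.5).round())
def loc(P,l): print(l,P.round(4),"gate mm",(R.T@(P[:2]-c[:2])*1e3).round(1))
loc(onplane(ct,f([(147,347)],5.6,(195,160)),.062)[0],"port top"); loc(onplane(ct,f([(178,122)],5.6,(195,160)),.074)[0],"disc top")
# knob: top view lower circle centre (z .098) ; side: top-face centre, base centre
loc(onplane(ct,f([(341,377)],5.6,(195,160)),.098)[0],"knob top@98")
loc(onplane(cs,f([(345,91)],4,(210,205)),.098)[0],"knob side@98"); loc(onplane(cs,f([(344,148)],4,(210,205)),.058)[0],"knob side@58")
jar=onplane(ct,[(307.5,194)],.065)[0]; loc(jar,"jar approx")
loc(onplane(cs,f([(392,-12)],4,(210,205)),.065)[0],"jar side")
E
```

```text
top centre [0.5229 0.1941 0.056 ] yaw [-13.54 -13.31] size 0.20378618378026847 0.17372416391602702
side centre [0.5234 0.1926 0.056 ] yaw [-13.59 -13.58] size 0.2040437345761355 0.1746009700851591
start [0.4677 0.1552 0.056 ] top crop [344. 393.] side crop [354. 155.]
corner [0.5504 0.1354 0.056 ] top crop [383. 230.] side crop [281.  94.]
end [0.563  0.1879 0.056 ] top crop [280. 205.] side crop [209. 121.]
port top [0.4911 0.2538 0.062 ] gate mm [-45.3  51.3]
disc top [0.6038 0.2364 0.074 ] gate mm [68.4 60.7]
knob top@98 [0.477  0.1506 0.098 ] gate mm [-34.9 -52.4]
knob side@98 [0.476  0.1525 0.098 ] gate mm [-36.3 -50.6]
knob side@58 [0.4753 0.156  0.058 ] gate mm [-37.8 -47.5]
jar approx [0.5686 0.0089 0.065 ] gate mm [  87.2 -168.7]
jar side [ 0.5767 -0.0012  0.065 ] gate mm [  97.5 -176.6]
```

```bash
cat >> h.py <<'E'
from scipy.spatial.transform import Rotation as Ro
from station import read_state
GC=np.array([.52315,.1933]); GY=np.radians(-13.5)
GR=np.array([[np.cos(GY),-np.sin(GY)],[np.sin(GY),np.cos(GY)]])
def w(gx,gy,z): return np.r_[GC+GR@np.array([gx,gy])/1e3,z]
def report(targets=()):
    s=read_state(); R=Ro.from_quat(s["ee_rot"]).as_matrix(); p=s["eef_pos"]
    G=np.eye(3); G[:2,:2]=GR
    print("t",round(s["time_s"],2),"gate mm",((GR.T@(p[:2]-GC))*1e3).round(1),"z",(p[2]*1e3).round(1),"F gate",(G.T@s["ft_force"]).round(1),"open",round(s["opening"],4),"q",s["q"].round(2))
    print("tool axes in gate frame (cols)\n",(G.T@R).round(3))
    print("rot to align (tool)",(Ro.from_matrix(R.T@G@np.array([[0,0,1],[0,1,0],[-1,0,0.]])).as_rotvec()).round(4),(Ro.from_matrix(R.T@G@np.array([[0,0,-1],[0,-1,0],[-1,0,0.]])).as_rotvec()).round(4))
    for t in targets: print(t,"dp now",(R.T@(w(*t)-p)*1e3).round(1),"dp aligned",(np.array([[0,0,1],[0,1,0],[-1,0,0.]]).T@G.T@(w(*t)-p)*1e3).round(1))
E
python3 -c "
from h import *
report([(-80,-50,.2)])"
```

```text
t 0.1 gate mm [ -78.4 -769.7] z 230.4 F gate [ 0.2 -0.  -0.4] open 0.0854 q [-0.78  0.04  0.08 -0.   -1.62 -0.33]
tool axes in gate frame (cols)
 [[-0.001 -0.642  0.767]
 [ 0.001  0.767  0.642]
 [-1.     0.002 -0.   ]]
rot to align (tool) [ 0.6974 -0.0007 -0.0015] [-2.4442e+00  1.9000e-03 -9.0000e-04]
(-80, -50, 0.2) dp now [ 31.2 552.7 461. ] dp aligned [ 30.4 719.7  -1.6]
```

```bash
python3 -m creep '[{"dp":[0,0,0],"rotation":[0.1,0,0],"jaw":0},{"dp":[0,0,0],"rotation":[0.1,0,0],"jaw":0},{"dp":[0,0,0],"rotation":[0.1,0,0],"jaw":0},{"dp":[0,0,0],"rotation":[0.1,0,0],"jaw":0},{"dp":[0,0,0],"rotation":[0.1,0,0],"jaw":0},{"dp":[0,0,0],"rotation":[0.1,0,0],"jaw":0},{"dp":[0,0,0],"rotation":[0.0974,0,0],"jaw":0},{"dp":[0,10,0],"rotation":[0,0,0],"jaw":0},{"dp":[0,20,0],"rotation":[0,0,0],"jaw":0},{"dp":[0,30,0],"rotation":[0,0,0],"jaw":0},{"dp":[0,30,0],"rotation":[0,0,0],"jaw":0},{"dp":[0,30,0],"rotation":[0,0,0],"jaw":0},{"dp":[0,30,0],"rotation":[0,0,0],"jaw":0},{"dp":[0,30,0],"rotation":[0,0,0],"jaw":0},{"dp":[0,30,0],"rotation":[0,0,0],"jaw":0},{"dp":[0,30,0],"rotation":[0,0,0],"jaw":0},{"dp":[0,30,0],"rotation":[0,0,0],"jaw":0},{"dp":[0,30,0],"rotation":[0,0,0],"jaw":0},{"dp":[0,30,0],"rotation":[0,0,0],"jaw":0},{"dp":[0,30,0],"rotation":[0,0,0],"jaw":0}]' 20; python3 -c "
from h import *
report([(-80,-50,.2)])"
```

```text
time_s: 1.77
eef_pos: [0.3511, -0.1854, 0.2311]
ee_rot: [0.082, 0.702, -0.082, 0.702]
ft_force: [0.4, -0.4, 0.1]
opening: -0.0004
t 1.77 gate mm [ -78.9 -408.4] z 231.1 F gate [ 0.4 -0.3  0.1] open -0.0004 q [ 0.03 -0.53 -0.38 -0.   -1.71 -1.84]
tool axes in gate frame (cols)
 [[ 0.    -0.003  1.   ]
 [ 0.     1.     0.003]
 [-1.     0.     0.   ]]
rot to align (tool) [ 0.003   0.0003 -0.0005] [-3.1386e+00  7.0000e-04  5.0000e-04]
(-80, -50, 0.2) dp now [ 31.2 358.4  -0. ] dp aligned [ 31.1 358.4  -1.1]
```

```bash
python3 -m creep '[{"dp":[0,30,0],"rotation":[0,0,0],"jaw":0},{"dp":[0,30,0],"rotation":[0,0,0],"jaw":0},{"dp":[0,30,0],"rotation":[0,0,0],"jaw":0},{"dp":[0,30,0],"rotation":[0,0,0],"jaw":0},{"dp":[0,30,0],"rotation":[0,0,0],"jaw":0},{"dp":[0,30,0],"rotation":[0,0,0],"jaw":0},{"dp":[0,30,0],"rotation":[0,0,0],"jaw":0},{"dp":[0,30,0],"rotation":[0,0,0],"jaw":0},{"dp":[0,30,0],"rotation":[0,0,0],"jaw":0},{"dp":[0,30,0],"rotation":[0,0,0],"jaw":0},{"dp":[8,25,0],"rotation":[0,0,0],"jaw":0},{"dp":[8,15,0],"rotation":[0,0,0],"jaw":0},{"dp":[8,5,0],"rotation":[0,0,0],"jaw":0},{"dp":[0,0,0],"rotation":[0,0,0],"jaw":0}]'; python3 - <<'E'
from h import *
report([(-75,-50,.1),(-75,-50,.07)])
cv2.imwrite("pics/w1.png",imaging.grab_frame("wrist")[:,:,::-1])
E
```

```text
time_s: 2.93
eef_pos: [0.4309, 0.1487, 0.2046]
ee_rot: [0.081, 0.704, -0.083, 0.701]
ft_force: [0.2, -1.3, -0.8]
opening: 0.0002
t 2.93 gate mm [-79.3 -64.9] z 204.6 F gate [ 0.5 -1.2 -0.8] open 0.0002 q [ 0.78 -0.35 -0.31 -0.   -1.62 -2.58]
tool axes in gate frame (cols)
 [[-0.003 -0.003  1.   ]
 [-0.003  1.     0.003]
 [-1.    -0.003 -0.003]]
rot to align (tool) [ 0.0027 -0.0032  0.0028] [-3.1389 -0.0044 -0.005 ]
(-75, -50, 0.1) dp now [104.6  15.2   4.7] dp aligned [104.6  14.9   4.3]
(-75, -50, 0.07) dp now [134.6  15.2   4.8] dp aligned [134.6  14.9   4.3]
```

View pics/w1.png

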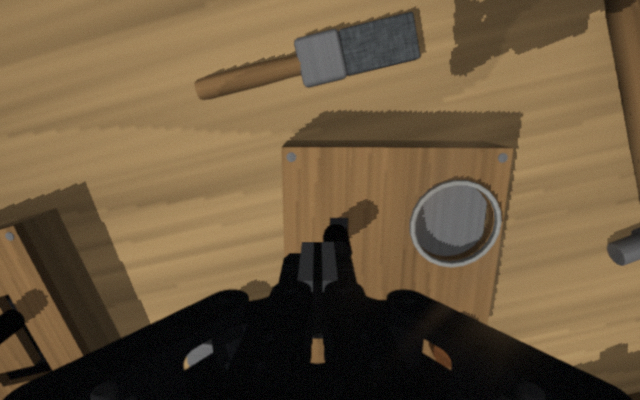

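```bash
python3 - <<'E'
from h import *
c=imaging.camera_params("wrist")
for n,p in dict(knobtop=(-36,-50,.098),knobbase=(-36,-50,.058),start=(-45,-50,.056),port=(-45,50,.062),nearR=(-101.9,-87,.056),nearL=(-101.9,87,.056)).items(): print(n,proj(c,w(*p))[0].round(1))
for n,px,z in(("port",(456,223),.062),("scrR",(292,157),.056),("scrL",(502,157),.056),("knobaxis~",(337,232),.098)):
    P=onplane(c,[px],z)[0]; print(n,(GR.T@(P[:2]-GC)*1e3).round(1))
E
```

```text
knobtop [338.2 252.9]
knobbase [335.7 234. ]
start [335.8 223.3]
port [453.6 225.8]
nearR [291.7 157.6]
nearL [502.  158.5]
port [-47.5  51.8]
scrR [-102.4  -86.8]
scrL [-103.1   86.8]
knobaxis~ [-52.8 -51.2]
```

Wrist view (image up is toward the robot): the port is at (456,223), the near screws at (292,157) and (502,157), and the knob is near (337,235), partly behind the tips. The gate model projects to within 3 px of the port and screws. Next I go down behind the knob.

```bash
python3 -m creep '[{"dp":[5,10,0],"rotation":[0,0,0],"jaw":0},{"dp":[15,5,0],"rotation":[0,0,0],"jaw":0},{"dp":[20,0,0],"rotation":[0,0,0],"jaw":0},{"dp":[20,0,0],"rotation":[0,0,0],"jaw":0},{"dp":[20,0,0],"rotation":[0,0,0],"jaw":0},{"dp":[20,0,0],"rotation":[0,0,0],"jaw":0},{"dp":[15,0,0],"rotation":[0,0,0],"jaw":0},{"dp":[10,0,0],"rotation":[0,0,0],"jaw":0},{"dp":[5,0,0],"rotation":[0,0,0],"jaw":0},{"dp":[0,0,0],"rotation":[0,0,0],"jaw":0},{"dp":[0,0,0],"rotation":[0,0,0],"jaw":0}]'; python3 -c "
from h import *
report([(-62,-50,.072)])"
```

```text
time_s: 3.9
eef_pos: [0.4359, 0.163, 0.0783]
ee_rot: [0.083, 0.702, -0.083, 0.703]
ft_force: [0.7, -0.6, 1.1]
opening: -0.0001
t 3.9 gate mm [-77.8 -49.9] z 78.3 F gate [ 0.8 -0.5  1.1] open -0.0001 q [ 0.79 -0.3  -0.5   0.   -1.37 -2.6 ]
tool axes in gate frame (cols)
 [[ 0.001  0.     1.   ]
 [ 0.001  1.    -0.   ]
 [-1.     0.001  0.001]]
rot to align (tool) [-0.0002  0.001  -0.0008] [ 3.1414e+00 -1.2000e-03 -1.5000e-03]
(-62, -50, 0.072) dp now [ 6.3 -0.1 15.8] dp aligned [ 6.3 -0.1 15.8]
```

```bash
python3 -m creep '[{"dp":[6,0,2],"rotation":[0,0,0],"jaw":0},{"dp":[0,0,4],"rotation":[0,0,0],"jaw":0},{"dp":[0,0,3],"rotation":[0,0,0],"jaw":0},{"dp":[0,0,3],"rotation":[0,0,0],"jaw":0},{"dp":[0,0,2],"rotation":[0,0,0],"jaw":0},{"dp":[0,0,2],"rotation":[0,0,0],"jaw":0},{"dp":[0,0,2],"rotation":[0,0,0],"jaw":0},{"dp":[0,0,2],"rotation":[0,0,0],"jaw":0},{"dp":[0,0,2],"rotation":[0,0,0],"jaw":0},{"dp":[0,0,2],"rotation":[0,0,0],"jaw":0}]'; python3 - <<'E'
from h import *
report()
im=imaging.grab_frame("wrist")[:,:,::-1]
cv2.imwrite("pics/w2.png",cv2.resize(im[100:300,200:460],None,fx=2,fy=2))
E
```

```text
time_s: 4.73
eef_pos: [0.4587, 0.1574, 0.0713]
ee_rot: [0.083, 0.702, -0.083, 0.702]
ft_force: [-2.0, 0.5, 0.8]
opening: 0.0004
t 4.73 gate mm [-54.3 -49.9] z 71.3 F gate [-2.  -0.   0.8] open 0.0004 q [ 0.75 -0.24 -0.46 -0.   -1.34 -2.55]
tool axes in gate frame (cols)
 [[-0.001 -0.     1.   ]
 [ 0.     1.     0.   ]
 [-1.     0.    -0.001]]
rot to align (tool) [ 0.0001 -0.0006 -0.    ] [-3.1415e+00  1.0000e-04 -1.0000e-03]
```

View pics/w2.png

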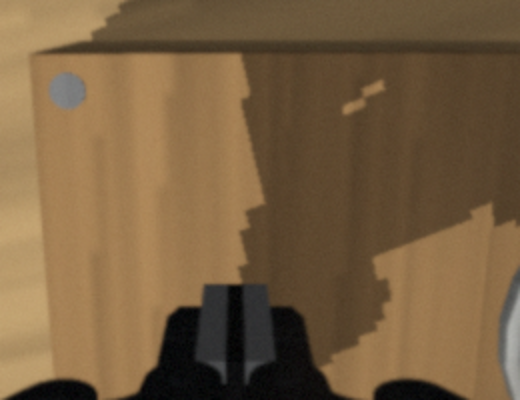

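The wrist crop shows the shut tips over the cover with the knob hidden beyond them. A 2 N reaction confirms contact. Now I push along the long leg.

```bash
python3 -m creep '[{"dp":[0,0,3],"rotation":[0,0,0],"jaw":0},{"dp":[0,0,3],"rotation":[0,0,0],"jaw":0},{"dp":[0,0,3],"rotation":[0,0,0],"jaw":0},{"dp":[0,0,3],"rotation":[0,0,0],"jaw":0},{"dp":[0,0,3],"rotation":[0,0,0],"jaw":0},{"dp":[0,0,3],"rotation":[0,0,0],"jaw":0},{"dp":[0,0,3],"rotation":[0,0,0],"jaw":0},{"dp":[0,0,3],"rotation":[0,0,0],"jaw":0},{"dp":[0,0,3],"rotation":[0,0,0],"jaw":0},{"dp":[0,0,3],"rotation":[0,0,0],"jaw":0},{"dp":[0,0,3],"rotation":[0,0,0],"jaw":0},{"dp":[0,0,3],"rotation":[0,0,0],"jaw":0},{"dp":[0,0,3],"rotation":[0,0,0],"jaw":0},{"dp":[0,0,3],"rotation":[0,0,0],"jaw":0},{"dp":[0,0,3],"rotation":[0,0,0],"jaw":0},{"dp":[0,0,3],"rotation":[0,0,0],"jaw":0},{"dp":[0,0,3],"rotation":[0,0,0],"jaw":0},{"dp":[0,0,2],"rotation":[0,0,0],"jaw":0},{"dp":[0,0,2],"rotation":[0,0,0],"jaw":0},{"dp":[0,0,0],"rotation":[0,0,0],"jaw":0}]'; python3 - <<'E'
from h import *
report()
im=imaging.grab_frame("side")[:,:,::-1]
cv2.imwrite("pics/s2.png",cv2.resize(im[190:310,210:350],None,fx=4,fy=4))
E
```

```text
time_s: 6.45
eef_pos: [0.5126, 0.1444, 0.0712]
ee_rot: [0.083, 0.702, -0.083, 0.702]
ft_force: [0.2, 0.4, -0.1]
opening: 0.0
t 6.45 gate mm [  1.2 -50. ] z 71.2 F gate [ 0.1  0.5 -0.1] open 0.0 q [ 0.65 -0.1  -0.35  0.   -1.33 -2.46]
tool axes in gate frame (cols)
 [[ 0.  0.  1.]
 [-0.  1. -0.]
 [-1. -0.  0.]]
rot to align (tool) [-0.0002  0.0002  0.0001] [ 3.1414e+00  2.0000e-04 -3.0000e-04]
```

View pics/s2.png

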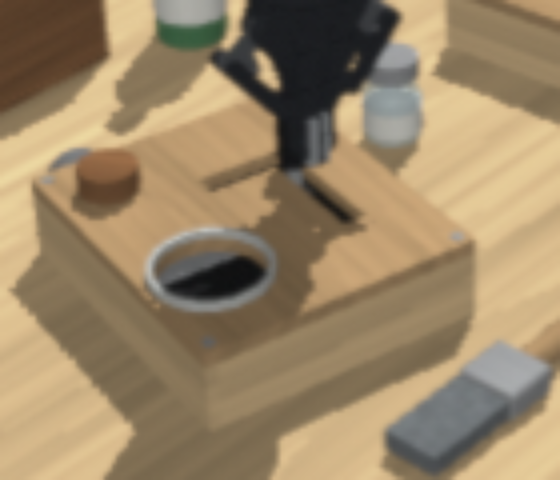

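Side crop: the knob has moved ahead of the tips (pin base ~(297,178)) and the slot behind them is clear. The corner is close, so I continue in small steps.

```bash
python3 -m creep '[{"dp":[0,0,2],"rotation":[0,0,0],"jaw":0},{"dp":[0,0,2],"rotation":[0,0,0],"jaw":0},{"dp":[0,0,2],"rotation":[0,0,0],"jaw":0},{"dp":[0,0,2],"rotation":[0,0,0],"jaw":0},{"dp":[0,0,2],"rotation":[0,0,0],"jaw":0},{"dp":[0,0,2],"rotation":[0,0,0],"jaw":0}]'; python3 -m creep '[{"dp":[0,0,1],"rotation":[0,0,0],"jaw":0},{"dp":[0,0,1],"rotation":[0,0,0],"jaw":0}]';python3 -m creep '[{"dp":[0,0,1],"rotation":[0,0,0],"jaw":0},{"dp":[0,0,1],"rotation":[0,0,0],"jaw":0}]'; python3 -c "
from h import *
report()"
```

```text
time_s: 7.0
eef_pos: [0.5239, 0.1416, 0.0711]
ee_rot: [0.083, 0.702, -0.083, 0.702]
ft_force: [-2.4, -0.1, 1.2]
opening: 0.0002
time_s: 7.17
eef_pos: [0.5259, 0.1411, 0.0711]
ee_rot: [0.083, 0.702, -0.083, 0.702]
ft_force: [-3.2, 0.8, 0.3]
opening: -0.0
time_s: 7.33
eef_pos: [0.5277, 0.1407, 0.0711]
ee_rot: [0.083, 0.702, -0.083, 0.702]
ft_force: [-2.4, -0.2, 0.1]
opening: 0.0003
t 7.33 gate mm [ 16.7 -50.1] z 71.1 F gate [-2.3 -0.7  0.1] open 0.0003 q [ 0.63 -0.06 -0.31 -0.   -1.32 -2.43]
tool axes in gate frame (cols)
 [[-0.  0.  1.]
 [-0.  1. -0.]
 [-1. -0. -0.]]
rot to align (tool) [-0.     -0.0004  0.0002] [3.1415e+00 3.0000e-04 6.0000e-04]
```

Contact force is steady at about 2–3 N, so the stop is not reached yet. I continue 1 mm at a time and watch the force.

```bash
python3 -m creep '[{"dp":[0,0,1],"rotation":[0,0,0],"jaw":0},{"dp":[0,0,1],"rotation":[0,0,0],"jaw":0}]'; python3 -c "
from h import *
report()" | head -1;  python3 -m creep '[{"dp":[0,0,1],"rotation":[0,0,0],"jaw":0}]' | grep force;python3 -m creep '[{"dp":[0,0,1],"rotation":[0,0,0],"jaw":0}]'| grep force; python3 -c "
from h import *
report()" | head -1
```

```text
time_s: 7.5
eef_pos: [0.5287, 0.1404, 0.0712]
ee_rot: [0.083, 0.703, -0.083, 0.701]
ft_force: [-11.8, 2.9, 5.3]
opening: -0.0002
t 7.5 gate mm [ 17.7 -50.1] z 71.2 F gate [-12.1   0.1   5.3] open -0.0002 q [ 0.63 -0.06 -0.3  -0.   -1.33 -2.43]
ft_force: [-16.4, 4.2, 8.8]
ft_force: [-21.6, 5.0, 11.0]
t 7.67 gate mm [ 18.2 -50.1] z 71.2 F gate [-22.2  -0.2  11. ] open 0.0001 q [ 0.62 -0.05 -0.3  -0.   -1.33 -2.43]
```

The stop is reached at the corner: the force jumped to 22 N with the tool at gate x=18, so the knob is at about 40. I back off and go around to the knob's right side.

```bash
python3 -m creep '[{"dp":[0,0,-4],"rotation":[0,0,0],"jaw":0},{"dp":[0,0,-8],"rotation":[0,0,0],"jaw":0},{"dp":[0,0,-12],"rotation":[0,0,0],"jaw":0},{"dp":[0,-8,0],"rotation":[0,0,0],"jaw":0},{"dp":[0,-12,0],"rotation":[0,0,0],"jaw":0},{"dp":[0,-12,0],"rotation":[0,0,0],"jaw":0},{"dp":[0,-10,0],"rotation":[0,0,0],"jaw":0},{"dp":[0,0,8],"rotation":[0,0,0],"jaw":0},{"dp":[0,0,12],"rotation":[0,0,0],"jaw":0},{"dp":[0,0,12],"rotation":[0,0,0],"jaw":0},{"dp":[0,0,8],"rotation":[0,0,0],"jaw":0},{"dp":[0,0,4],"rotation":[0,0,0],"jaw":0},{"dp":[0,0,0],"rotation":[0,0,0],"jaw":0}]'; python3 - <<'E'
from h import *
report([(40,-80,.071)])
im=imaging.grab_frame("side")[:,:,::-1]
cv2.imwrite("pics/s3.png",cv2.resize(im[190:310,210:350],None,fx=4,fy=4))
E
```

```text
time_s: 8.75
eef_pos: [0.5419, 0.0938, 0.0709]
ee_rot: [0.083, 0.702, -0.084, 0.702]
ft_force: [-0.8, 0.3, -0.2]
opening: -0.0003
t 8.75 gate mm [ 41.4 -92.4] z 70.9 F gate [-0.8  0.2 -0.2] open -0.0003 q [ 0.54 -0.05 -0.3  -0.   -1.32 -2.34]
tool axes in gate frame (cols)
 [[-0.001  0.001  1.   ]
 [-0.001  1.    -0.001]
 [-1.    -0.001 -0.001]]
rot to align (tool) [-0.0012 -0.0006  0.0005] [3.1404e+00 8.0000e-04 9.0000e-04]
(40, -80, 0.071) dp now [-0.1 12.4 -1.5] dp aligned [-0.1 12.4 -1.4]
```

View pics/s3.png

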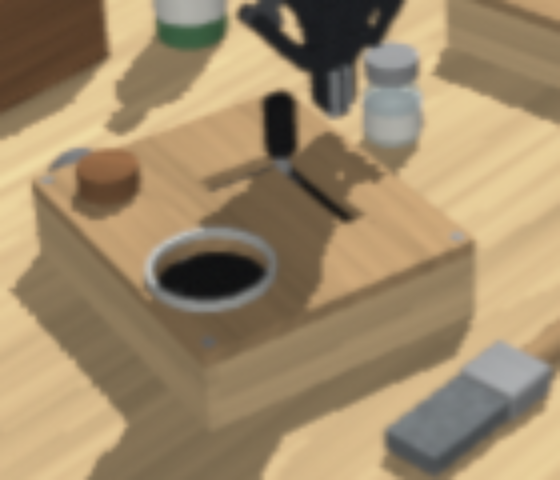

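The knob stands at the corner, with its pin at crop (282,163). The tips are to the right of it and clear. Now I push sideways (+y) gently.

```bash
python3 -m creep '[{"dp":[0,4,-1],"rotation":[0,0,0],"jaw":0},{"dp":[0,4,0],"rotation":[0,0,0],"jaw":0},{"dp":[0,3,0],"rotation":[0,0,0],"jaw":0},{"dp":[0,2,0],"rotation":[0,0,0],"jaw":0},{"dp":[0,2,0],"rotation":[0,0,0],"jaw":0},{"dp":[0,2,0],"rotation":[0,0,0],"jaw":0}]'; python3 -m creep '[{"dp":[0,2,0],"rotation":[0,0,0],"jaw":0},{"dp":[0,2,0],"rotation":[0,0,0],"jaw":0},{"dp":[0,2,0],"rotation":[0,0,0],"jaw":0}]'; python3 -c "
from h import *
report()" | head -1
python3 -m creep '[{"dp":[0,2,0],"rotation":[0,0,0],"jaw":0},{"dp":[0,2,0],"rotation":[0,0,0],"jaw":0}]'; python3 -c "
from h import *
report()" | head -1
```

```text
time_s: 9.3
eef_pos: [0.5443, 0.1116, 0.0714]
ee_rot: [0.083, 0.702, -0.083, 0.702]
ft_force: [-0.1, 0.4, 0.5]
opening: 0.0002
time_s: 9.55
eef_pos: [0.5456, 0.1167, 0.0713]
ee_rot: [0.083, 0.702, -0.083, 0.702]
ft_force: [-1.6, -2.3, 1.1]
opening: -0.0002
t 9.55 gate mm [ 39.7 -69.2] z 71.3 F gate [-1.1 -2.6  1.1] open -0.0002 q [ 0.57 -0.03 -0.28  0.   -1.32 -2.38]
time_s: 9.72
eef_pos: [0.5466, 0.1208, 0.0713]
ee_rot: [0.083, 0.702, -0.083, 0.702]
ft_force: [-1.6, -1.7, 1.7]
opening: -0.0001
t 9.72 gate mm [ 39.7 -65. ] z 71.3 F gate [-1.2 -2.   1.7] open -0.0001 q [ 0.58 -0.03 -0.27  0.   -1.32 -2.38]
```

```bash
python3 -m creep '[{"dp":[0,2.5,0],"rotation":[0,0,0],"jaw":0},{"dp":[0,2.5,0],"rotation":[0,0,0],"jaw":0},{"dp":[0,2.5,0],"rotation":[0,0,0],"jaw":0},{"dp":[0,2.5,0],"rotation":[0,0,0],"jaw":0}]';python3 -m creep '[{"dp":[0,2.5,0],"rotation":[0,0,0],"jaw":0},{"dp":[0,2.5,0],"rotation":[0,0,0],"jaw":0},{"dp":[0,2.5,0],"rotation":[0,0,0],"jaw":0},{"dp":[0,2.5,0],"rotation":[0,0,0],"jaw":0},{"dp":[0,2.5,0],"rotation":[0,0,0],"jaw":0},{"dp":[0,2.5,0],"rotation":[0,0,0],"jaw":0},{"dp":[0,2.5,0],"rotation":[0,0,0],"jaw":0},{"dp":[0,2.5,0],"rotation":[0,0,0],"jaw":0},{"dp":[0,2.5,0],"rotation":[0,0,0],"jaw":0},{"dp":[0,2.5,0],"rotation":[0,0,0],"jaw":0}]'; python3 -c "
from h import *
report()" | head -1
python3 -m creep '[{"dp":[0,2,0],"rotation":[0,0,0],"jaw":0},{"dp":[0,2,0],"rotation":[0,0,0],"jaw":0},{"dp":[0,2,0],"rotation":[0,0,0],"jaw":0}]'; python3 -c "
from h import *
report()" | head -1
```

```text
time_s: 10.05
eef_pos: [0.549, 0.1309, 0.0713]
ee_rot: [0.083, 0.702, -0.083, 0.702]
ft_force: [-1.9, -1.8, 1.2]
opening: -0.0003
time_s: 10.88
eef_pos: [0.5549, 0.1551, 0.0713]
ee_rot: [0.083, 0.702, -0.083, 0.702]
ft_force: [-2.0, -2.6, 1.4]
opening: -0.0001
t 10.88 gate mm [ 39.7 -29.7] z 71.3 F gate [-1.3 -3.   1.4] open -0.0001 q [ 0.62  0.02 -0.23 -0.   -1.32 -2.43]
time_s: 11.13
eef_pos: [0.5562, 0.1609, 0.0713]
ee_rot: [0.083, 0.702, -0.083, 0.702]
ft_force: [-1.2, -1.8, 1.6]
opening: 0.0002
t 11.13 gate mm [ 39.7 -23.7] z 71.3 F gate [-0.7 -2.1  1.6] open 0.0002 q [ 0.63  0.03 -0.22 -0.   -1.32 -2.43]
```

```bash
python3 -m creep '[{"dp":[0,1.5,0],"rotation":[0,0,0],"jaw":0},{"dp":[0,1.5,0],"rotation":[0,0,0],"jaw":0}]' | grep force; python3 -m creep '[{"dp":[0,1.5,0],"rotation":[0,0,0],"jaw":0}]' | grep force;python3 -m creep '[{"dp":[0,1,0],"rotation":[0,0,0],"jaw":0}]'| grep force; python3 -c "
from h import *
report()" | head -1
```

```text
ft_force: [-1.9, -2.2, 1.9]
ft_force: [-3.0, -6.5, 3.9]
ft_force: [-2.9, -8.0, 3.3]
t 11.47 gate mm [ 39.7 -19.5] z 71.3 F gate [-1.  -8.4  3.3] open -0.0002 q [ 0.63  0.03 -0.22  0.   -1.32 -2.44]
```

```bash
python3 -m creep '[{"dp":[0,1,0],"rotation":[0,0,0],"jaw":0},{"dp":[0,1,0],"rotation":[0,0,0],"jaw":0}]' | grep force; python3 -c "
from h import *
report()" | head -1
python3 -m creep '[{"dp":[0,-4,0],"rotation":[0,0,0],"jaw":0},{"dp":[0,-8,0],"rotation":[0,0,0],"jaw":0},{"dp":[0,-10,0],"rotation":[0,0,0],"jaw":0},{"dp":[-10,-5,0],"rotation":[0,0,0],"jaw":0},{"dp":[-20,0,0],"rotation":[0,0,0],"jaw":0},{"dp":[-30,0,0],"rotation":[0,0,0],"jaw":0},{"dp":[-30,0,0],"rotation":[0,0,0],"jaw":0},{"dp":[-30,0,0],"rotation":[0,0,0],"jaw":0},{"dp":[0,-20,-20],"rotation":[0,0,0],"jaw":0},{"dp":[0,-25,-25],"rotation":[0,0,0],"jaw":0},{"dp":[0,-25,-25],"rotation":[0,0,0],"jaw":0},{"dp":[0,-25,-25],"rotation":[0,0,0],"jaw":0},{"dp":[0,-25,-20],"rotation":[0,0,0],"jaw":0},{"dp":[0,-25,0],"rotation":[0,0,0],"jaw":0},{"dp":[0,-25,0],"rotation":[0,0,0],"jaw":0},{"dp":[0,-25,0],"rotation":[0,0,0],"jaw":0},{"dp":[0,-20,0],"rotation":[0,0,0],"jaw":0},{"dp":[0,0,0],"rotation":[0,0,0],"jaw":0}]'; python3 - <<'E'
from h import *
report()
a=imaging.grab_frame("side")[:,:,::-1]; cv2.imwrite("pics/side4.png",a)
b=imaging.grab_frame("top")[:,:,::-1]; cv2.imwrite("pics/top4.png",b)
cv2.imwrite("pics/f.png",np.hstack([cv2.resize(a[190:310,210:340],(390,360),interpolation=cv2.INTER_CUBIC),cv2.resize(b[150:270,190:320],(390,360),interpolation=cv2.INTER_CUBIC)]))
for n in("side","top"):
    c=imaging.camera_params(n)
    for k in((40,4),(40,-50),(-36,-50)): print(n,k,proj(c,[w(*k,.058),w(*k,.098)]).round(1).tolist())
E
```

```text
ft_force: [-4.9, -13.2, 4.4]
t 11.63 gate mm [ 39.7 -19.2] z 71.4 F gate [ -1.7 -14.    4.4] open -0.0001 q [ 0.63  0.04 -0.21  0.   -1.33 -2.44]
time_s: 13.13
eef_pos: [0.3891, -0.0429, 0.1928]
ee_rot: [0.084, 0.701, -0.084, 0.703]
ft_force: [0.2, -0.2, -0.2]
opening: 0.0002
t 13.13 gate mm [ -75.3 -261. ] z 192.8 F gate [ 0.2 -0.2 -0.2] open 0.0002 q [ 0.42 -0.56 -0.47  0.   -1.65 -2.23]
tool axes in gate frame (cols)
 [[ 0.003  0.003  1.   ]
 [ 0.001  1.    -0.003]
 [-1.     0.001  0.003]]
rot to align (tool) [-0.0026  0.0027 -0.0014] [ 3.139e+00 -2.300e-03 -4.300e-03]
side (40, 4) [[261.8, 234.3], [260.8, 221.0]]
side (40, -50) [[279.9, 227.5], [279.2, 214.3]]
side (-36, -50) [[296.1, 240.9], [295.6, 227.4]]
top (40, 4) [[244.5, 196.2], [242.0, 195.4]]
top (40, -50) [[263.0, 200.6], [261.1, 200.0]]
top (-36, -50) [[256.6, 226.7], [254.6, 227.1]]
```

View pics/f.png

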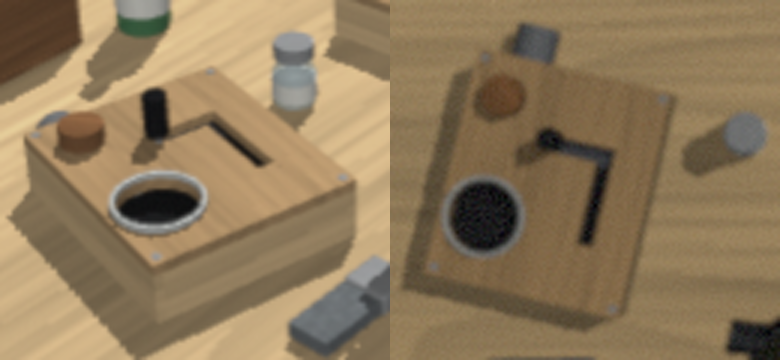

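View pics/top4.png

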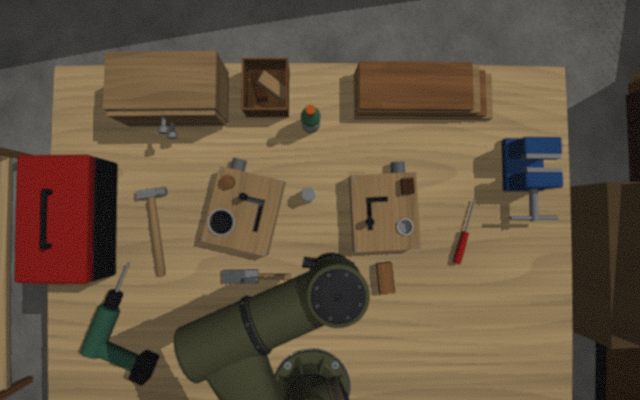

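The knob is at the end of the short leg: its base is at side pixel (261.7,234.3) against a predicted (261.8,234.3), and the port is open (black). The narrow gate and the loose items look unmoved, and the arm is clear. Handing in.

```bash
python3 -c "
from station import robot
print(robot.job_done())"
```

```text
the job is handed in; nothing more can be done
None
```

The wide gate is open and locked. With the fingers shut, I pushed its knob up the long leg to the corner. I then went round to its right side, pushed it to the end of the short leg, and pulled the arm clear. I handed the job in at about 13 s of the 48 s.

**Pushing force:** The knob moved at about 2–3 N. I stopped at each end once the force rose: 25 N in all at the corner (22 N of it along the slot), and about 15 N at the end of the short leg. The corner push was firmer than "gently" ideally asks, but below the limits.

**Last checks:**
- **Knob:** in the side view its base is within 1 pixel of where the locked position should appear, and the top view agrees.
- **Port:** it now looks open (black).
- **Other objects:** by eye, the disc, jar, glue, brush, block, hammer, screwdriver, offcut and narrow gate look unmoved between the first and last top views. The arm partly hid the brush handle in the last one.
- **Arm:** the wrist force was about 0 N after coming away.

No check failed. The one disagreement was about 3 mm in where the knob started (camera against first contact), and the stops made it harmless.

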